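# Shut the berry cooler's lid with the hook pole

### The arm

A 6-joint arm with a two-finger parallel gripper is mounted at the origin on the work surface. World frame = base frame: x ahead of the robot, y to its left, z up, the work surface at z = 0. Lengths are in m, angles in rad, forces in N, time in s.
With the tool pointing down it reaches from about 0.25 to 0.725 m from the base axis. Payload 4 kg.
Tool frame: the origin (TCP) lies at the very end of the fingers, on their centre line; the grasp point (between the pads) lies 19 mm behind it; z points along the fingers, y is the line along which they close (so a half turn about z gives the same grasp; the last joint's range is limited). The gripper opens to 85 mm and grips with 20 to 120 N. Pads are 22 mm wide; open, the fingers measure 114 mm over their backs; the gripper's body (76 mm by 85 mm) begins 54 mm behind the grasp point. The pads swing forward as they close: fully open they stand 13 mm farther back than shut.
Start: joints at [1.339, 0.241, 0.005, 1.335, 0, 1.571], TCP at [0.115, 0.487, 0.231] pointing down, gripper open.
Joint ranges: [-2.72, 2.72], [-1.05, 1.87], [-1.09, 1.28], [-1.99, 2.15], [-1.42, 1.44], [-3.14, 3.14]. Speed limits (rad/s): [2.79, 2.79, 3.14, 3.14, 3.14, 3.14].

### API

Orientations are given as a unit quaternion [x, y, z, w].
In Python, from workcell import bot gives the robot as it stands.
- The arm moves only by the tool carry_out, never from a script. Its argument "increments" is one flat list of numbers, 5 for each row, row after row: the finger opening in cm, from 0 to 8.54, then the shift along the tool's x, y, z in cm, then the turn about the tool's z in rad. A call has exactly 5 rows; each row shifts and turns the commanded pose from where the row before left it, along the tool's axes as they then stand; what a row does not reach is not made up. A row lasts 1/8 s, in which the tool goes at most 62.5 mm and 10.7 degrees, less where a joint would pass 70% of its speed; a pose out of reach is approached as far as the arm can. A call with a gripper value outside its range is refused whole. The fingers move at their own pace and stop on an object; the grip force is fixed at half the most. Time passes only in rows, so rows that do not move let the fingers close, or fill a call up. It gives the time, the measured TCP pose, the force, the opening and the grip force at its end, in the units of the state.
- bot.get_obs(): the state, without advancing time (a new reading comes with each control period).
- bot.camera(name): name is "scene" or "top" or "wrist"; returns a dict with "pixels" (400x640x3 uint8, blue, green, red), "range_z" (400x640 float32, m along the optical axis (not along the pixel's ray), 0 where there is no reading), "mtx" (3x3 intrinsics, pixels), "eye" and "attitude" of the camera in the world. Camera axes: x right, y down, z forward; pixel columns grow to the right and rows downward; lengths in m; the calibration is good to about 2 mm. The wrist camera is an equidistant fisheye: a pixel r from the principal point sees the ray r / f radians off the axis. A picture is of the moment at which its call begins.
- bot.job_done(): hands the job in; it is judged then, once.
Trained networks look in a picture, given as the dict that the camera call returned (one of the last four; its "shot" number tells which), for a name from the list of things; names that differ only in an ending like _2 or _b are one class to them, and where a whole thing is asked for, a point or a joint stands for the part that bears it (a point fixed in the world has none). Each returns a list of dicts, best first, with "p" (0 to 1); they miss things now and then, are a little off and sometimes report something else, mostly with a low value. They report only what shows in the picture. A call takes as long as a camera call.
- bot.find_in(picture, name): "xyz" ([x, y, z] in m, in the coordinates of the camera as it stood for that picture, good to about 4 mm: the middle of the surface that is visible of it).
- bot.regions_of(picture, name): "mask" (400x640 bool, what is visible of it).
- bot.place_of(picture, name): "xyz" ([x, y, z] in m, in the coordinates of the camera as it stood for that picture, good to about 4 mm: a listed point, or the origin of a listed thing).
The state is a dict: "clock": time; "joint_pos": joint angles; "joint_vel": joint speeds; "tau": joint torques, N m; "eef_pos": TCP position; "tool_rot": TCP orientation; "ft_force": force on the tool from outside, world axes, zero at the start; "ft_torque": the same for the moment, N m; "grip_width": finger opening in m; "grasp_force": force on a finger pad.
Only numpy, scipy, OpenCV 4.12 (cv2) and the standard library are available. Lean on these libraries where they do the work, as an engineer would, in place of code of your own. Each camera call takes 0.05 s, during which the arm holds its last target. There are 200 camera calls.

### The job

The lid of the chilled berry well on the counter stands open: take the hook pole out of its two brackets under the jar shelf, hook it into the ring eye on the lid's edge, draw the lid down with it and press with the pole until the catch snaps and the lid is fully shut, keeping your hand and arm off the well. Then unhook the pole and put it back in both its brackets, hook at the same end as before, and leave the jars, bottles, bowl and punnet where they stand.

Things in the scene. Friction and masses are not known exactly. Their poses are not given: they have to be found in the camera images.
- case: The chilled berry well: a fixed white insulated box 200 (x) by 320 (y) by 140 mm high, two steel pans of strawberries inside. Origin: centre of its underside, on the counter; its front faces its own -x. Its lid, hinged on the far side, is 175 mm deep from hinge to front edge, 320 mm wide, 24 mm thick, about 0.45 kg.
- hinge (a point): Point on the lid's hinge line, in the middle of the well's width: 75 mm behind the well's centre (its +x), 140 mm above the counter, level with the shut lid's underside. The hinge line runs along the well's own y axis.
- lid (a joint): Lid angle, rad: 0 fully shut (level), 1.57 upright, more leans back away from the robot. Stiff hinge (0.55 N m of friction): the lid stays where it is left. A sprung roller catch in the middle of the well's front wall stops it at about 0.06 rad; about 5 N, pressed down at the eye, snaps it through to 0, where it holds.
- eye (a point): Centre of the steel ring eye fixed on the middle of the lid's front edge: 44 mm outside, 34 mm inside, 5 mm wire. Its hole runs along the hinge line, so it is entered sideways and a hook turns freely in it. 205 mm out from the hinge and 12 mm from the plane of the lid's underside towards the outer face; 30 mm beyond the lid's edge. Shut, it is 152 mm above the counter.
- pole_grip (a point): The hook pole's balance point, on its axis; x along the pole to the hook, y the way the hook's finger points. A 20 x 20 mm square bar, wood from x -210 to +80 mm, steel to +115, then a 7 mm rod; 0.22 kg. Stored, it lies level, rolled 35 degrees, finger outward and down: grip its +y and -y flats, coming along its own -z (35 degrees off vertical).
- hook (a point): Middle of the hook's finger: 165 mm along the pole's x and 14 mm along its y from the balance point. The finger, 7 mm round and 28 mm long, leaves the rod's end at right angles along the pole's +y and ends in a 12 mm lip turned back towards the pole's -x, so that a ring's wire is held between rod and lip.
- rack: The fixed wooden jar shelf at the right; board 400 (x) by 240 mm (y), underside 205 and top 223 mm above the counter, jars on it (up to 328 mm) and under it. x runs along the pole's brackets, the open side faces +y. Origin on the counter below the stored pole's axis, mid-board. The board's edge ends 18 mm on the -y side of the pole's axis: a hand coming straight down meets it.
- rest (a point): Where the stored pole's balance point belongs: 100 mm above the rack's origin. The two brackets, steel cradles 14 mm long, 26 mm wide inside, outer wall flared, sit at -120 and +60 mm along the rack's x from here, turned 35 degrees about it so that they open up and outward (the stored pole's own +z). The pole may lie 12 mm off along x at the start.
- jar_a: Jam jar, 68 mm across, 90 mm high, brass lid; origin under its centre. Leave alone.
- jar_b: Another such jar. Leave alone.
- jar_c: Another such jar. Leave alone.
- bottle_a: Clear bottle, 58 mm across, 220 mm high; origin under its centre. Leave alone.
- bottle_b: Another such bottle. Leave alone.
- punnet: White punnet of strawberries, 140 by 100 by 50 mm; origin under its centre. Leave alone.
- bowl: Small steel bowl, 120 mm across, 50 mm high; origin under its centre. Leave alone.

How it is judged:
By the outcome, as a careful person would: the job done as asked, in the order asked, and still so for the second after the job is handed in, with the robot touching nothing.
It also fails if it takes over 58 s, if anything falls off the work surface, if the arm or the gripper's body presses on something with over 40 N, if the wrist force passes 120 N, or if a joint passes its speed limit or range.

## Working session

There is one attempt and no reset: what is moved stays moved. The work goes in short steps, Python scripts to look and compute and a tool call to move; the robot and the scene stay as the last step left them, time stands still between calls to the robot, and variables do not carry over. Pictures are saved under pics/ and viewed, at most 13 in all, crops included, and the job is handed in when it is done.

Besides the shell and the picture viewer there is one more tool, called as name(argument=value, ...), one argument or row to a line, values as JSON. carry_out: Moves the arm, as the interface text tells. Its arguments: {"type":"object","properties":{"increments":{"type":"array","items":{"type":"number"}}},"required":["increments"]}

```bash
ls; mkdir -p pics; cat > h.py <<'E'
import numpy as np, cv2
from scipy.spatial.transform import Rotation as R
from workcell import bot
def att(c):
    a=np.array(c["attitude"],float)
    return a if a.shape==(3,3) else R.from_quat(a).as_matrix()
def w(c,p): return att(c)@np.array(p)+np.array(c["eye"])
E
python3 - <<'E'
from h import *
o=bot.get_obs(); print({k:np.round(v,3) for k,v in o.items()})
print([m for m in dir(bot) if m[0]!='_'])
for n in("scene","top"):
    c=bot.camera(n); cv2.imwrite(f"pics/{n}0.png",c["pixels"]); print(n,c["mtx"].tolist(),c["eye"],c["attitude"])
    for t in "case hinge eye pole_grip hook rack rest jar_a bottle_a punnet bowl".split():
        r=bot.place_of(c,t); print(t,[(np.round(w(c,q["xyz"]),3).tolist(),round(q["p"],2)) for q in r[:4]])
E
```

```text
pics
{'clock': np.float64(0.0), 'joint_pos': array([ 1.339,  0.241,  0.004,  1.335, -0.   ,  1.571]), 'joint_vel': array([-0.001,  0.002,  0.001,  0.001,  0.001,  0.   ]), 'tau': array([ 0.0000e+00, -3.7232e+01,  2.5241e+01,  1.7000e-02,  0.0000e+00,
       -0.0000e+00]), 'eef_pos': array([0.115, 0.486, 0.23 ]), 'tool_rot': array([ 0.116,  0.993, -0.001, -0.   ]), 'ft_force': array([-0.01 , -0.826,  0.905]), 'ft_torque': array([-0.021, -0.015, -0.005]), 'grasp_force': np.float64(0.0), 'grip_width': np.float64(0.085)}
['Unreachable', 'camera', 'find_in', 'get_obs', 'job_done', 'place_of', 'regions_of']
scene [[449.55541733046203, 0.0, 327.3982784825586], [0.0, 449.55541733046203, 203.59020841402975], [0.0, 0.0, 1.0]] [1.03336159 0.66553555 1.04784149] [ 0.31143649  0.88483992 -0.32401631 -0.12279685]
case [([0.68, 0.055, -0.003], 0.88)]
hinge [([0.76, 0.055, 0.141], 0.59)]
eye [([0.808, 0.049, 0.34], 0.94), ([0.548, -0.365, 0.101], 0.74), ([0.716, -0.355, 0.089], 0.39)]
pole_grip []
hook [([0.715, -0.356, 0.088], 0.96), ([0.648, 0.41, -0.001], 0.67)]
rack []
rest [([0.54, -0.358, 0.10
[... 389 characters left out ...]
6228, 206.10024372058723], [0.0, 0.0, 1.0]] [0.31413377 0.07582162 1.35609914] [-0.70132296  0.70708517 -0.06974122  0.05755719]
case [([0.682, 0.055, 0.002], 0.76)]
hinge [([0.762, 0.049, 0.139], 0.55)]
eye [([0.807, 0.049, 0.337], 0.55), ([0.313, 0.194, 0.004], 0.24), ([0.548, -0.364, 0.101], 0.16)]
pole_grip [([0.547, -0.362, 0.1], 0.82)]
hook [([0.713, -0.355, 0.09], 0.66)]
rack [([0.313, 0.192, 0.001], 0.63), ([0.547, -0.365, 0.1], 0.34)]
rest []
jar_a [([0.314, 0.193, 0.004], 0.93), ([0.499, 0.38, 0.0], 0.89), ([0.762, 0.051, 0.137], 0.6)]
bottle_a [([0.62, 0.482, -0.0], 0.88), ([0.65, 0.411, -0.003], 0.58)]
punnet [([0.425, 0.071, -0.001], 0.75)]
bowl [([0.379, -0.078, -0.002], 0.59)]
```

View pics/scene0.png

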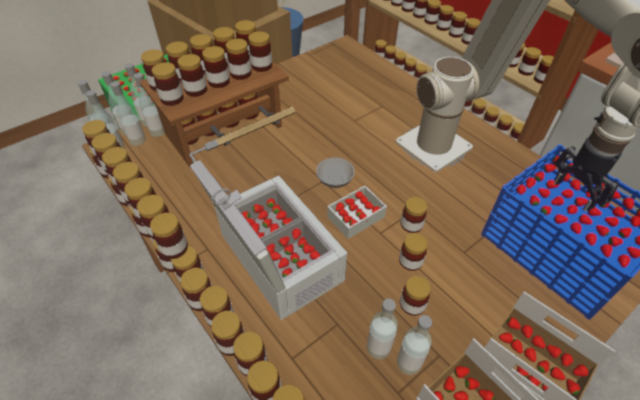

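View pics/top0.png

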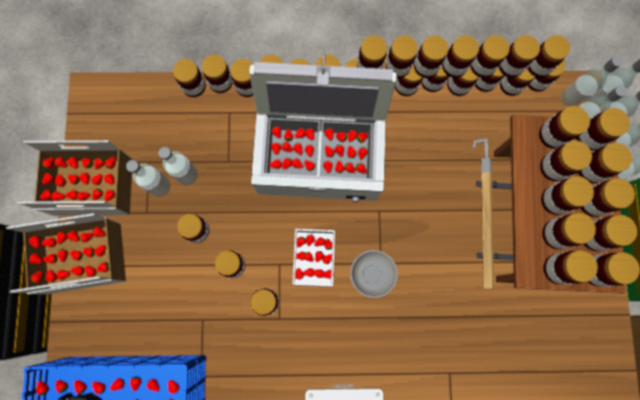

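The pictures show the pole along world x at y≈-0.36 (top image: column 487, rows 140–288, hook at the top or +x end), the lid open with its eye at (323,70), and the hand over the blue crate. I can't command tilt directly. I'll probe how the arm behaves at the inner edge of its reach, since I need the tool leaning towards -y.

carry_out(
  increments=[8.5, 0, -6, -3, 0, 8.5, 0, -6, -3, 0, 8.5, 0, -6, -2, 0, 8.5, 0, -6, 0, 0, 8.5, 0, -6, 0, 0],
)

```text
clock: 1.82
eef_pos: [0.0476, 0.2016, 0.3072]
tool_rot: [0.116, 0.993, 0.001, 0.0]
ft_force: [0.4, -0.1, 1.3]
grip_width: 0.085
grasp_force: 0.0
```

```bash
cat >> h.py <<'E'
def st():
    o=bot.get_obs(); m=R.from_quat(o["tool_rot"]).as_matrix()
    print("t",round(float(o["clock"]),2),"p",np.round(o["eef_pos"],4),"x",np.round(m[:,0],3),"y",np.round(m[:,1],3),"z",np.round(m[:,2],3),"q",np.round(o["joint_pos"],3),"F",np.round(o["ft_force"],1),"w",round(float(o["grip_width"]),4),"g",round(float(o["grasp_force"]),1))
E
python3 -c "
from h import *
st()"
```

```text
t 1.82 p [0.0476 0.2016 0.3072] x [-0.973  0.23  -0.   ] y [0.23  0.973 0.001] z [ 0.     0.001 -1.   ] q [ 1.339 -0.384 -0.368  1.585 -0.     1.571] F [ 0.4 -0.1  1.3] w 0.085 g 0.0
```

carry_out(
  increments=[8.5, -6, -1, -2, -0.116, 8.5, -6, -2, -2, -0.116, 8.5, -4, -4, -2, 0, 8.5, 0, -5, -1, 0, 8.5, 0, -5, -1, 0],
)

```text
clock: 2.45
eef_pos: [0.1514, 0.0384, 0.3709]
tool_rot: [0.036, 0.999, 0.0, 0.001]
ft_force: [0.2, -0.9, -0.2]
grip_width: 0.0848
grasp_force: 0.0
```

carry_out(
  increments=[8.5, 0, -5, 0, 0, 8.5, 0, -5, 0, 0, 8.5, 0, -5, 0, 0, 8.5, 3, -5, 0, 0, 8.5, 5, -4, 0, 0],
)

```text
clock: 3.08
eef_pos: [0.0933, -0.137, 0.3705]
tool_rot: [0.036, 0.999, -0.0, 0.0]
ft_force: [0.5, -1.1, 0.5]
grip_width: 0.0851
grasp_force: 0.0
```

```bash
python3 -c "
from h import *
st()"
```

```text
t 3.08 p [ 0.0933 -0.137   0.3705] x [-0.997  0.072 -0.   ] y [ 0.072  0.997 -0.001] z [ 0.    -0.001 -1.   ] q [-0.973 -0.452 -0.238  1.784 -0.    -0.9  ] F [ 0.5 -1.1  0.5] w 0.0851 g 0.0
```

carry_out(
  increments=[8.5, 3, -6, 0, -0.072, 8.5, 3, -6, 0, 0, 8.5, 3, -6, 0, 0, 8.5, 0.4, -6, 0, 0, 8.5, 0, -6, 0, 0],
)

```text
clock: 3.7
eef_pos: [0.0068, -0.4099, 0.3708]
tool_rot: [0.01, 1.0, -0.0, 0.0]
ft_force: [1.2, -0.1, 0.6]
grip_width: 0.0848
grasp_force: 0.0
```

carry_out(
  increments=[8.5, 0, -6, 0, 0, 8.5, 0, -6, 0, 0, 8.5, 0, -6, 0, 0, 8.5, 0, -6, 0, 0, 8.5, 0, -6, 0, 0],
)

```text
clock: 4.32
eef_pos: [0.003, -0.6921, 0.3673]
tool_rot: [0.009, 1.0, -0.003, 0.0]
ft_force: [-0.3, -2.3, 0.4]
grip_width: 0.0849
grasp_force: 0.0
```

```bash
python3 -c "
from h import *
st()"
```

```text
t 4.33 p [ 0.003  -0.6921  0.3673] x [-1.     0.018 -0.   ] y [ 0.018  1.    -0.006] z [ 0.    -0.006 -1.   ] q [-1.566  0.756  1.192  2.001 -0.    -1.549] F [-0.3 -2.3  0.4] w 0.0849 g 0.0
```

carry_out(
  increments=[8.5, 0, -5, 0, 0, 8.5, 0, -5, 0, 0, 8.5, 0, -5, 0, 0, 8.5, 0, -3, 0, 0, 8.5, 0, 0, 0, 0],
)

```text
clock: 4.95
eef_pos: [-0.0004, -0.6562, 0.3678]
tool_rot: [0.009, 0.999, 0.052, -0.001]
ft_force: [0.1, -0.5, -0.6]
grip_width: 0.0849
grasp_force: 0.0
```

```bash
python3 -c "
from h import *
st()"
```

```text
t 4.95 p [-4.000e-04 -6.562e-01  3.678e-01] x [-1.     0.018  0.002] y [0.018 0.994 0.104] z [-0.     0.104 -0.995] q [-1.571  0.799  1.274  2.149 -0.    -1.554] F [ 0.1 -0.5 -0.6] w 0.0849 g 0.0
```

```bash
python3 - <<'E'
from h import *
for n in("scene","top"):
    c=bot.camera(n); A=att(c).T
    for y in(-.5,-.6,-.7,-.8):
        for x in(-.1,0,.1,.2):
            p=A@(np.array([x,y,0.])-c["eye"]); u=c["mtx"]@p/p[2]; 
            if 0<=u[0]<640 and 0<=u[1]<400:
                d=c["range_z"][int(u[1]),int(u[0])]; q=p/p[2]*d
                print(n,x,y,u[:2].astype(int),np.round(w(c,q),2))
    cv2.imwrite(f"pics/{n}1.png",c["pixels"])
E
```

```text
scene -0.1 -0.5 [358  70] [-0.1 -0.5  0. ]
scene 0 -0.5 [339  79] [-0.  -0.5 -0. ]
scene 0.1 -0.5 [320  88] [ 0.1 -0.5  0. ]
scene 0.2 -0.5 [300  97] [ 0.2 -0.5  0. ]
scene -0.1 -0.6 [342  59] [-0.1 -0.6  0. ]
scene 0 -0.6 [324  67] [-0.  -0.6 -0. ]
scene 0.1 -0.6 [305  76] [ 0.1 -0.6 -0. ]
scene 0.2 -0.6 [284  85] [ 0.2 -0.6 -0. ]
scene -0.1 -0.7 [327  49] [-0.1 -0.7 -0. ]
scene 0 -0.7 [309  57] [-0.01 -0.71 -0.01]
scene 0.1 -0.7 [290  65] [ 0.11 -0.69  0.01]
scene 0.2 -0.7 [270  73] [ 0.37 -0.41  0.22]
scene -0.1 -0.8 [313  40] [-0.9  -1.83 -0.74]
scene 0 -0.8 [295  47] [-0.54 -1.56 -0.54]
scene 0.1 -0.8 [276  55] [-0.15 -1.2  -0.28]
scene 0.2 -0.8 [256  63] [ 0.4  -0.44  0.25]
top 0.1 -0.5 [540 383] [ 0.1 -0.5 -0. ]
top 0.2 -0.5 [537 342] [ 0.2 -0.5 -0. ]
top 0.1 -0.6 [579 383] [ 0.1 -0.6  0. ]
top 0.2 -0.6 [575 342] [ 0.2 -0.6  0. ]
top 0.1 -0.7 [618 382] [ 0.1 -0.7 -0. ]
top 0.2 -0.7 [614 342] [ 0.2 -0.7 -0. ]
```

View pics/scene1.png

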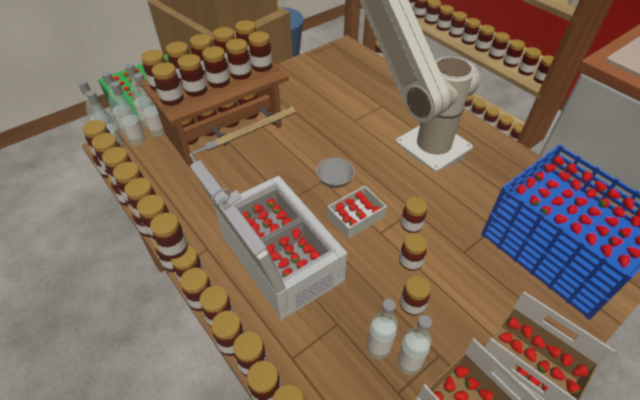

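The table below the hand is clear: around (324,67) in the scene image the depth shows only the counter. The arm does change tilt at its limits, so I'll go lower and push outward there.

carry_out(
  increments=[8.5, 0, 0, 5, 0, 8.5, 0, 0, 5, 0, 8.5, 0, 0, 5, 0, 8.5, 0, -4, 1, 0, 8.5, 0, -5, 0, 0],
)

```text
clock: 5.68
eef_pos: [-0.0019, -0.7253, 0.209]
tool_rot: [0.009, 0.998, 0.056, -0.001]
ft_force: [-0.4, -1.9, 1.6]
grip_width: 0.085
grasp_force: 0.0
```

carry_out(
  increments=[8.5, 0, -5, 0, 0, 8.5, 0, -5, 0, 0, 8.5, 0, -5, 0, 0, 8.5, 0, -5, 0, 0, 8.5, 0, 0, 0, 0],
)

```text
clock: 6.3
eef_pos: [-0.005, -0.8208, 0.1512]
tool_rot: [0.009, 1.0, -0.004, -0.0]
ft_force: [-1.1, 0.5, 0.8]
grip_width: 0.0849
grasp_force: 0.0
```

```bash
python3 -c "
from h import *
st()"
```

```text
t 6.3 p [-0.005  -0.8208  0.1512] x [-1.     0.018  0.001] y [ 0.018  1.    -0.008] z [-0.001 -0.008 -1.   ] q [-1.577e+00  1.080e+00  1.273e+00  1.756e+00 -1.000e-03 -1.559e+00] F [-1.1  0.5  0.8] w 0.0849 g 0.0
```

carry_out(
  increments=[8.5, 0, -5, -1, 0, 8.5, 0, -5, -1, 0, 8.5, 0, -5, -1, 0, 8.5, 0, -5, -1, 0, 8.5, 0, 0, 0, 0],
)

```text
clock: 6.92
eef_pos: [-0.0074, -0.8842, 0.1555]
tool_rot: [0.009, 0.997, -0.082, -0.0]
ft_force: [0.3, 0.4, 0.6]
grip_width: 0.0852
grasp_force: 0.0
```

```bash
python3 -c "
from h import *
st()"
```

```text
t 6.92 p [-0.0074 -0.8842  0.1555] x [-1.     0.017 -0.001] y [ 0.017  0.986 -0.163] z [-0.002 -0.163 -0.987] q [-1.579e+00  1.082e+00  1.275e+00  1.600e+00 -1.000e-03 -1.562e+00] F [0.3 0.4 0.6] w 0.0852 g 0.0
```

carry_out(
  increments=[8.5, 0, -6, 0, 0, 8.5, 0, -6, 0, 0, 8.5, 0, -6, 0, 0, 8.5, 0, -6, 0, 0, 8.5, 0, -6, 0, 0],
)

```text
clock: 7.55
eef_pos: [-0.0106, -0.9793, 0.158]
tool_rot: [0.009, 0.981, -0.192, -0.0]
ft_force: [-0.2, 0.1, 0.1]
grip_width: 0.0851
grasp_force: 0.0
```

```bash
python3 -c "
from h import *
st()"
```

```text
t 7.55 p [-0.0106 -0.9793  0.158 ] x [-1.     0.017 -0.003] y [ 0.017  0.926 -0.378] z [-0.004 -0.378 -0.926] q [-1.582  1.109  1.274  1.349  0.    -1.564] F [-0.2  0.1  0.1] w 0.0851 g 0.0
```

carry_out(
  increments=[8.5, 0, -6, 0, 0, 8.5, 0, -6, 0, 0, 8.5, 0, -6, 0, 0, 8.5, 0, -6, 0, 0, 8.5, 0, -6, 0, 0],
)

```text
clock: 8.18
eef_pos: [-0.0131, -1.0505, 0.2254]
tool_rot: [0.008, 0.953, -0.302, -0.001]
ft_force: [-1.3, 0.5, -0.1]
grip_width: 0.0851
grasp_force: 0.0
```

```bash
python3 -c "
from h import *
st()"
```

```text
t 8.18 p [-0.0131 -1.0505  0.2254] x [-1.     0.016 -0.004] y [ 0.015  0.818 -0.575] z [-0.006 -0.575 -0.818] q [-1.584e+00  1.080e+00  1.274e+00  1.152e+00  1.000e-03 -1.566e+00] F [-1.3  0.5 -0.1] w 0.0851 g 0.0
```

carry_out(
  increments=[8.5, 0, 4.2, -4.4, 0, 8.5, 0, 4.2, -4.4, 0, 8.5, 0, 4.2, -4.4, 0, 8.5, 0, 4.2, -4.4, 0, 8.5, 0, 4.2, -4.4, 0],
)

```text
clock: 8.8
eef_pos: [-0.009, -0.7904, 0.2824]
tool_rot: [0.008, 0.953, -0.302, -0.001]
ft_force: [0.1, 0.5, 2.0]
grip_width: 0.0852
grasp_force: 0.0
```

carry_out(
  increments=[8.5, 0, 4.8, -3.6, 0, 8.5, 0, 4.8, -3.6, 0, 8.5, 0, 4.8, -3.6, 0, 8.5, -2, 4.6, -3.3, 0, 8.5, -3, 4.4, -3.1, 0],
)

```text
clock: 9.43
eef_pos: [0.0453, -0.5012, 0.2885]
tool_rot: [0.009, 0.953, -0.303, -0.001]
ft_force: [1.2, -0.8, 0.8]
grip_width: 0.0846
grasp_force: 0.0
```

```bash
python3 - <<'E'
from h import *
st()
for n in("top","scene"):
    c=bot.camera(n); K=c["mtx"]
    for t in("pole_grip","rack","lid","eye"):
        r=bot.regions_of(c,t)
        if not r: print(n,t,"none"); continue
        m=r[0]["mask"]; v,u=np.nonzero(m&(c["range_z"]>0)); d=c["range_z"][v,u]
        P=np.stack([(u-K[0,2])/K[0,0]*d,(v-K[1,2])/K[1,1]*d,d],1)@att(c).T+c["eye"]
        print(n,t,round(r[0]["p"],2),len(P),"med",np.round(np.median(P,0),3),"min",np.round(np.percentile(P,1,axis=0),3),"max",np.round(np.percentile(P,99,axis=0),3))
        if t=="pole_grip":
            Q=P[(P[:,2]>.08)&(P[:,2]<.14)&(P[:,0]<.62)]; print(" line y=a x+b",np.polyfit(Q[:,0],Q[:,1],1),"z",np.polyfit(Q[:,0],Q[:,2],1), len(Q))
    for t in("pole_grip","hook","rest","eye","hinge"):
        print(t,[(np.round(w(c,q["xyz"]),3).tolist(),round(q["p"],2)) for q in bot.place_of(c,t)[:2]])
E
```

```text
t 9.43 p [ 0.0453 -0.5012  0.2885] x [-1.     0.018 -0.005] y [ 0.018  0.817 -0.577] z [-0.007 -0.577 -0.817] q [-1.426 -0.217 -0.503  0.676 -0.09  -1.435] F [ 1.2 -0.8  0.8] w 0.0846 g 0.0
top pole_grip 0.62 1433 med [ 0.507 -0.356  0.106] min [ 0.339 -0.407 -0.   ] max [ 0.712 -0.341  0.115]
 line y=a x+b [-0.04921962 -0.33152686] z [-0.0037906   0.10842965] 1144
top rack 0.86 21784 med [ 0.514 -0.463  0.285] min [ 0.333 -0.603  0.028] max [ 0.722 -0.374  0.332]
top lid 0.96 7312 med [0.775 0.051 0.266] min [ 0.75  -0.104  0.143] max [0.816 0.207 0.325]
top eye 0.86 7327 med [0.775 0.051 0.266] min [ 0.75  -0.104  0.141] max [0.817 0.207 0.325]
pole_grip [([0.5, 0.377, 0.002], 0.54)]
hook [([0.714, -0.359, 0.089], 0.72)]
rest []
eye [([0.806, 0.045, 0.338], 0.87), ([0.762, 0.051, 0.142], 0.68)]
hinge [([0.762, 0.054, 0.14], 0.73)]
scene pole_grip 0.59 683 med [ 0.519 -0.353  0.105] min [ 0.344 -0.37   0.085] max [ 0.712 -0.339  0.115]
 line y=a x+b [-0.05448973 -0.3249897 ] z [-0.00333389  0.1070557 ] 553
scene rack 0.9 12385 med [ 0.553 -0.453  0.232] min [ 0.343 -0.614  0.003] max [ 0.725 -0.372  0.331]
scene lid 0.91 2348 med [0.801 0.1   0.314] min [ 0.769 -0.096  0.155] max [0.821 0.212 0.358]
scene eye 0.7 2597 med [0.799 0.095 0.314] min [ 0.728 -0.099  0.122] max [0.821 0.212 0.357]
pole_grip [([0.551, -0.363, 0.1], 0.84)]
hook [([0.712, -0.356, 0.091], 0.73)]
rest [([0.539, -0.361, 0.101], 0.59)]
eye [([0.808, 0.046, 0.34], 0.91)]
hinge [([0.759, 0.051, 0.14], 0.69)]
```

carry_out(
  increments=[8.5, -3.3, 3.6, -2.5, 0, 8.5, -3.3, 3.6, -2.5, 0, 8.5, -3.3, 3.6, -2.5, 0, 8.5, -3.3, 3.6, -2.5, 0, 8.5, -3.3, 3.6, -2.5, 0],
)

```text
clock: 11.05
eef_pos: [0.215, -0.2851, 0.2877]
tool_rot: [0.009, 0.953, -0.302, 0.001]
ft_force: [1.9, -0.6, -0.3]
grip_width: 0.0846
grasp_force: 0.0
```

carry_out(
  increments=[5, -3.3, 3.6, -2.5, 0, 5, -5.2, 0.3, 1, 0, 5, -5.2, 0.3, 1, 0, 5, -5.2, 0.3, 1, 0, 5, -5.2, 0.3, 1, 0.019],
)

```text
clock: 11.68
eef_pos: [0.458, -0.2594, 0.2474]
tool_rot: [0.017, 0.953, -0.301, 0.003]
ft_force: [0.3, -0.5, 0.4]
grip_width: 0.0503
grasp_force: 0.0
```

```bash
cat >> h.py <<'E'
def to(*ws):
    """tool-axis cm from the present pose through world waypoints"""
    o=bot.get_obs(); m=R.from_quat(o["tool_rot"]).as_matrix(); p=o["eef_pos"]
    for q in ws:
        d=m.T@(np.array(q)-p)*100; print("to",np.round(q,3),"tool cm",np.round(d,2),"rows",round(np.linalg.norm(d)/6,1)); p=np.array(q)
E
python3 - <<'E'
from h import *
st(); to([.562,-.27,.23],[.562,-.316,.166],[.562,-.3736,.0845])
E
```

```text
t 11.68 p [ 0.458  -0.2594  0.2474] x [-0.999  0.031 -0.015] y [ 0.035  0.818 -0.574] z [-0.005 -0.574 -0.819] q [-0.183  0.175 -0.183  1.092 -0.601 -0.184] F [ 0.3 -0.5  0.4] w 0.0503 g 0.0
to [ 0.562 -0.27   0.23 ] tool cm [-10.4    0.5    1.98] rows 1.8
to [ 0.562 -0.316  0.166] tool cm [-0.05 -0.09  7.88] rows 1.3
to [ 0.562 -0.374  0.084] tool cm [-0.05 -0.04  9.98] rows 1.7
```

carry_out(
  increments=[5, -5.2, 0.25, 1, 0, 5, -5.2, 0.25, 1, 0, 5, 0, 0, 4, 0, 5, 0, 0, 3.8, 0, 5, 0, 0, 0, 0],
)

```text
clock: 12.3
eef_pos: [0.557, -0.3157, 0.1626]
tool_rot: [0.017, 0.954, -0.3, -0.001]
ft_force: [0.1, 0.2, -0.3]
grip_width: 0.0501
grasp_force: 0.0
```

```bash
python3 - <<'E'
from h import *
st(); to([.562,-.374,.0855])
c=bot.camera("wrist"); cv2.imwrite("pics/w1.png",c["pixels"]); print(c["mtx"][0,0])
for t in("pole_grip","hook","rest"): print(t,[(np.round(w(c,q["xyz"]),4).tolist(),round(q["p"],2)) for q in bot.place_of(c,t)[:2]])
E
```

```text
t 12.3 p [ 0.557  -0.3157  0.1626] x [-0.999  0.034 -0.008] y [ 0.032  0.819 -0.572] z [-0.013 -0.572 -0.82 ] q [-0.248  0.445 -0.037  0.934 -0.592 -0.259] F [ 0.1  0.2 -0.3] w 0.0501 g 0.0
to [ 0.562 -0.374  0.086] tool cm [-0.63 -0.35  9.65] rows 1.6
309.70691628693146
pole_grip [([0.5479, -0.3617, 0.093], 0.56)]
hook []
rest []
```

View pics/w1.png

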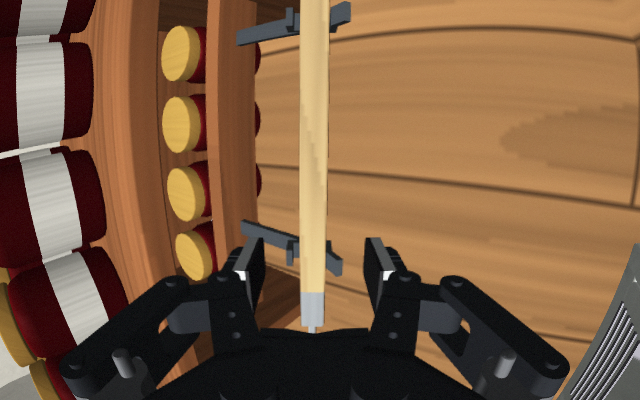

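```bash
python3 - <<'E'
from h import *
c=bot.camera("wrist"); K=c["mtx"]; f=K[0,0]; A=att(c)
def proj(p):
    q=A.T@(np.array(p)-c["eye"]); th=np.arctan2(np.hypot(q[0],q[1]),q[2]); return K[:2,2]+f*th*q[:2]/np.hypot(q[0],q[1])
def unp(u,v):
    d=c["range_z"][v,u]; e=np.array([u,v])-K[:2,2]; r=np.hypot(*e); th=r/f; 
    return w(c,np.array([*(np.tan(th)*e/r*d),d]))
o=bot.get_obs(); m=R.from_quat(o["tool_rot"]).as_matrix()
print("tcp",proj(o["eef_pos"]),"axis+.1",proj(o["eef_pos"]+.08*m[:,2]))
for x in(.50,.54,.562,.6,.63):print(x,proj([x,-.362-.045*(x-.549),.1]))
for u,v in((288,242),(332,262),(265,232),(252,36),(342,14),(304,100),(326,100),(302,200),(324,200),(302,280),(322,280),(312,300),(312,320)):print(u,v,np.round(unp(u,v),4))
E
```

```text
tcp [313.09899213 253.81941852] axis+.1 [313.34408209 206.98520018]
0.5 [313.62586403 125.67057537]
0.54 [313.56994587 179.72304308]
0.562 [313.54339176 207.82236111]
0.6 [313.5047891 252.3977118]
0.63 [313.48036964 283.59051791]
288 242 [ 0.6016 -0.3981  0.0916]
332 262 [ 0.6049 -0.3476  0.0987]
265 232 [ 0.5977 -0.4258  0.0917]
252 36 [ 0.4182 -0.4279  0.0915]
342 14 [ 0.4224 -0.3326  0.1009]
304 100 [ 0.4816 -0.3589  0.1115]
326 100 [ 0.4821 -0.347   0.1024]
302 200 [ 0.5934 -0.4523 -0.0013]
324 200 [ 0.5531 -0.35    0.1042]
302 280 [ 0.6938 -0.4454  0.016 ]
322 280 [ 0.622  -0.3551  0.1024]
312 300 [ 0.6412 -0.3621  0.1079]
312 320 [ 0.6702 -0.3684  0.101 ]
```

The wrist view shows the pole centred between the pads (columns 301–326, pads at 250 and 380). The brackets are at (290,245) and (300,20), which puts them at x≈0.602 and 0.420, clear of the grip spot.

carry_out(
  increments=[5, -0.2, 0, 3.2, 0, 5, -0.2, 0, 3.2, 0, 5, -0.2, 0, 3.2, 0, 5, 0, 0, 0, 0, 2, 0, 0, 0, 0],
)

```text
clock: 13.18
eef_pos: [0.5657, -0.3702, 0.0894]
tool_rot: [0.017, 0.953, -0.301, 0.003]
ft_force: [0.2, -0.0, 0.7]
grip_width: 0.0331
grasp_force: 0.0
```

carry_out(
  increments=[1, 0, 0, 0, 0, 1, 0, 0, 0, 0, 1, 0, 0, 0, 0, 1, 0, 0, 0, 0, 1, 0, 0, 0, 0],
)

```text
clock: 13.8
eef_pos: [0.5663, -0.3696, 0.0898]
tool_rot: [0.017, 0.953, -0.301, 0.004]
ft_force: [-0.1, 6.0, 6.2]
grip_width: 0.0188
grasp_force: 59.9
```

```bash
python3 -c "
from h import *
st()"
```

```text
t 13.8 p [ 0.5663 -0.3696  0.0898] x [-0.999  0.03  -0.018] y [ 0.035  0.818 -0.574] z [-0.003 -0.575 -0.818] q [-0.332  0.548 -0.084  0.717 -0.575 -0.362] F [-0.1  6.   6.2] w 0.0188 g 59.9
```

carry_out(
  increments=[1, 0, 0, -1, 0, 1, 0, 0, -2, 0, 1, 0, 0, -3, 0, 1, 0, 0, -4, 0, 1, 0, 1, -5, 0],
)

```text
clock: 14.42
eef_pos: [0.5649, -0.2759, 0.2052]
tool_rot: [0.018, 0.954, -0.301, 0.001]
ft_force: [0.8, 0.1, -3.2]
grip_width: 0.019
grasp_force: 58.8
```

```bash
python3 - <<'E'
from h import *
st(); to([.56,-.02,.37],[.6,-.02,.372],[.661,-.008,.368])
E
```

```text
t 14.43 p [ 0.5649 -0.2759  0.2052] x [-0.999  0.034 -0.013] y [ 0.035  0.818 -0.574] z [-0.009 -0.574 -0.819] q [-0.177  0.415  0.035  1.078 -0.602 -0.174] F [ 0.8  0.1 -3.2] w 0.019 g 58.8
to [ 0.56 -0.02  0.37] tool cm [  1.14  11.47 -28.17] rows 5.1
to [ 0.6   -0.02   0.372] tool cm [-4.    0.03 -0.2 ] rows 0.7
to [ 0.661 -0.008  0.368] tool cm [-6.05  1.43 -0.41] rows 1.0
```

carry_out(
  increments=[1, 0.2, 2.2, -5.4, 0, 1, 0.2, 2.2, -5.4, 0, 1, 0.2, 2.2, -5.4, 0, 1, 0.2, 2.2, -5.4, 0, 1, 0.2, 2.2, -5.4, 0],
)

```text
clock: 15.05
eef_pos: [0.561, -0.0293, 0.3638]
tool_rot: [0.018, 0.953, -0.301, 0.002]
ft_force: [1.7, -0.5, -3.1]
grip_width: 0.019
grasp_force: 58.9
```

```bash
python3 - <<'E'
from h import *
st(); to([.6,-.02,.372],[.661,-.008,.368])
c=bot.camera("scene"); cv2.imwrite("pics/s2.png",cv2.resize(c["pixels"][100:300,120:440],(800,500)))
for n in("scene","wrist"):
    if n=="wrist": c=bot.camera(n)
    for t in("eye","hook"): print(n,t,[(np.round(w(c,q["xyz"]),4).tolist(),round(q["p"],2)) for q in bot.place_of(c,t)[:2]])
E
```

```text
t 15.05 p [ 0.561  -0.0293  0.3638] x [-0.999  0.032 -0.015] y [ 0.035  0.818 -0.574] z [-0.006 -0.574 -0.819] q [ 0.252  0.437  0.479  1.793 -0.588  0.344] F [ 1.7 -0.5 -3.1] w 0.019 g 58.9
to [ 0.6   -0.02   0.372] tool cm [-3.88  0.43 -1.23] rows 0.7
to [ 0.661 -0.008  0.368] tool cm [-6.05  1.42 -0.4 ] rows 1.0
scene eye [([0.8052, 0.0475, 0.3395], 0.78)]
scene hook [([0.7093, -0.0185, 0.362], 0.89)]
wrist eye []
wrist hook []
```

View pics/s2.png

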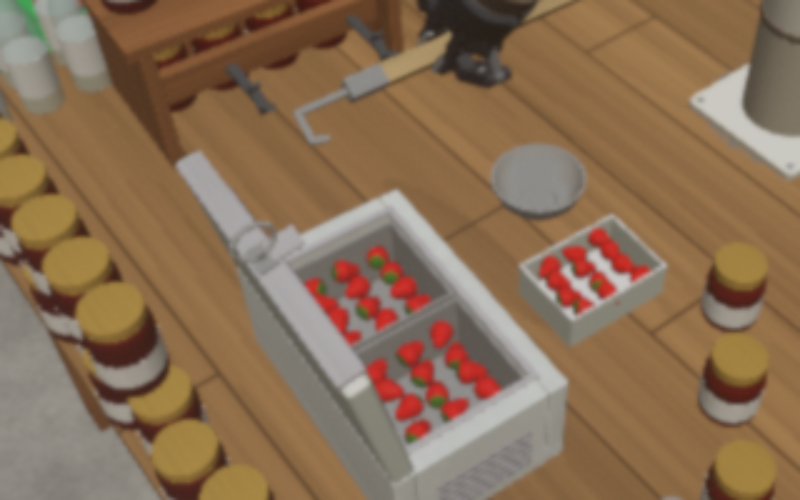

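The crop shows the hook at (315,125) with its finger pointing towards the ring eye at (255,240), entering from the right-hand side. The estimated hook offset agrees with the geometry.

carry_out(
  increments=[1, -3.9, 0.4, -1.2, 0, 1, -3, 0.8, -0.2, 0, 1, -3, 0.8, -0.2, 0, 1, 0, 0, 0, 0, 1, 0, 0, 0, 0],
)

```text
clock: 15.98
eef_pos: [0.6608, -0.01, 0.3647]
tool_rot: [0.018, 0.953, -0.301, 0.001]
ft_force: [-0.1, 0.2, -1.8]
grip_width: 0.0188
grasp_force: 58.9
```

```bash
python3 - <<'E'
from h import *
st(); to([.6625,.0355,.339])
c=bot.camera("scene"); cv2.imwrite("pics/s3.png",cv2.resize(c["pixels"][130:230,160:288],(768,600)))
for t in("eye","hook"): print(t,[(np.round(w(c,q["xyz"]),4).tolist(),round(q["p"],2)) for q in bot.place_of(c,t)[:2]])
c=bot.camera("top")
for t in("eye","hook"): print(t,[(np.round(w(c,q["xyz"]),4).tolist(),round(q["p"],2)) for q in bot.place_of(c,t)[:2]])
E
```

```text
t 15.97 p [ 0.6608 -0.01    0.3647] x [-0.999  0.034 -0.012] y [ 0.035  0.818 -0.575] z [-0.01  -0.575 -0.818] q [ 0.243  0.714  0.95   1.985 -0.589  0.335] F [-0.1  0.2 -1.8] w 0.0188 g 58.9
to [0.662 0.036 0.339] tool cm [ 0.01  5.2  -0.52] rows 0.9
eye [([0.8076, 0.0475, 0.3396], 0.69)]
hook [([0.8115, 0.0024, 0.3636], 0.73)]
eye [([0.8113, 0.0497, 0.3408], 0.79)]
hook [([0.8046, -0.0013, 0.367], 0.89)]
```

View pics/s3.png

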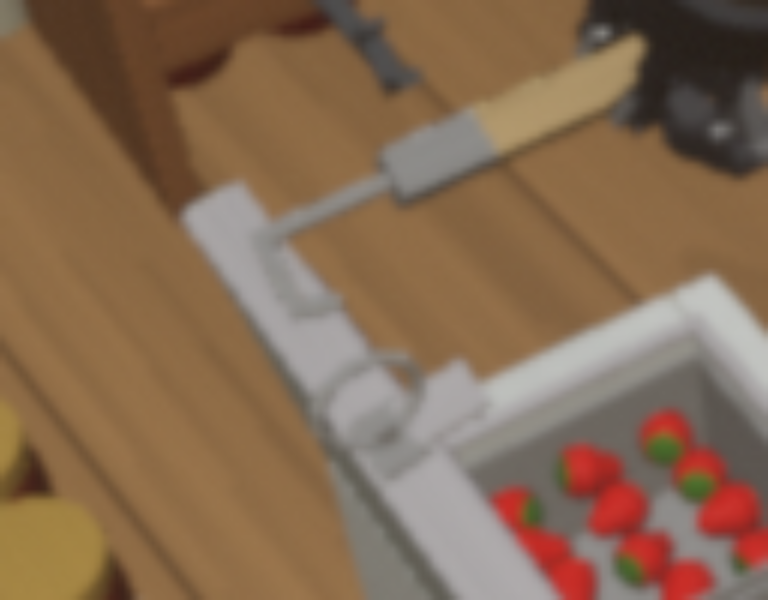

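```bash
python3 - <<'E'
from h import *
c=bot.camera("scene"); K=c["mtx"]
def pr(p):
    q=att(c).T@(np.array(p)-c["eye"]); return (K@q/q[2])[:2]
def crop(p): return np.round((pr(p)-[160,130])*6)
def ray(cp,y):
    u=np.array(cp)/6+[160,130]; d=att(c)@np.linalg.inv(K)@[*u,1]; return np.round(c["eye"]+d*(y-c["eye"][1])/d[1],4)
print("eye est",crop([.8065,.047,.339]),"ring@y.047",ray((375,385),.047),ray((375,385),.050))
o=bot.get_obs(); h=o["eef_pos"]+[.148,.0115,0]
print("hook est",h,crop(h),"finger mid ray",ray((285,275),h[1]),"base",ray((268,240),h[1]-.0115))
E
```

```text
eye est [359. 399.] ring@y.047 [0.7998 0.047  0.3414] [0.8009 0.05   0.3449]
hook est [0.80880306 0.00290611 0.36682065] [275. 275.] finger mid ray [0.8056 0.0029 0.3645] base [ 0.8042 -0.0086  0.3719]
```

The crop shows the ring centred near (368,395) and the hook finger from (268,240) to (300,310). Both agree with the estimates to within a few mm, so I'll insert along the finger's direction.

carry_out(
  increments=[1, 0, 1, -0.4, 0, 1, 0, 1.3, 0, 0, 1, 0, 1.4, 0, 0, 1, 0, 1.4, 0, 0, 1, 0, 0, 0, 0],
)

```text
clock: 16.95
eef_pos: [0.663, 0.037, 0.3378]
tool_rot: [0.016, 0.953, -0.301, 0.001]
ft_force: [0.6, -0.8, -2.8]
grip_width: 0.019
grasp_force: 59.0
```

```bash
python3 - <<'E'
from h import *
st()
c=bot.camera("scene"); cv2.imwrite("pics/s4.png",cv2.resize(c["pixels"][140:240,160:288],(768,600)))
E
```

```text
t 16.95 p [0.663  0.037  0.3378] x [-0.999  0.03  -0.012] y [ 0.031  0.818 -0.575] z [-0.008 -0.575 -0.818] q [ 0.308  0.755  0.953  1.988 -0.577  0.406] F [ 0.6 -0.8 -2.8] w 0.019 g 59.0
```

View pics/s4.png

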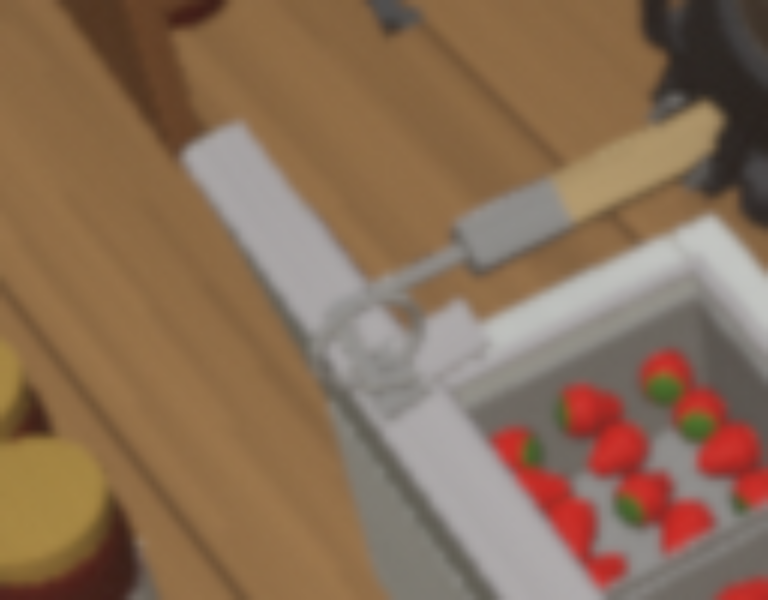

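The finger now passes inside the ring, near (380,350), with no contact force. Next I'll compute the rows for the arc.

```bash
cat > arc.py <<'E'
from h import *
import sys
# hook path for eye angle phi (deg from well -x); off = hook offset ahead of eye along motion
H=np.array([.760,.052,.140]); psi=-.035; r=.2054
def hook(ph,off):
    a=np.radians(ph); f=-r*np.cos(a)-off*np.sin(a); z=r*np.sin(a)-off*np.cos(a)
    return H+[f*np.cos(psi),f*np.sin(psi),z]
def run(hk0,phs,offs):
    m=R.from_quat(bot.get_obs()["tool_rot"]).as_matrix(); p=np.array(hk0)
    for ph,of in zip(phs,offs):
        q=hook(ph,of); print(ph,np.round(m.T@(q-p)*100,1),np.round(q,3)); p=q
E
python3 - <<'E'
from arc import *
h=bot.get_obs()["eef_pos"]+[.146,.0115,0]; print(h)
run(h,[103,103]+list(range(96,4,-7)),[.003,.012]+[.0135]*20)
E
```

```text
[0.80903645 0.04773773 0.33876329]
103 [ 0.6  0.1 -0.3] [0.803 0.05  0.341]
103 [ 0.9 -0.1 -0.2] [0.794 0.051 0.343]
96 [ 2.6 -0.2 -0.3] [0.768 0.052 0.346]
89 [2.5 0.  0. ] [0.743 0.053 0.345]
82 [2.5 0.2 0.3] [0.718 0.053 0.342]
75 [2.4 0.4 0.5] [0.694 0.054 0.335]
68 [2.3 0.5 0.7] [0.671 0.055 0.325]
61 [2.2 0.7 1. ] [0.649 0.056 0.313]
54 [2.  0.8 1.2] [0.628 0.057 0.298]
47 [1.9 1.  1.4] [0.61  0.057 0.281]
40 [1.6 1.1 1.6] [0.594 0.058 0.262]
33 [1.4 1.2 1.7] [0.58  0.058 0.241]
26 [1.1 1.3 1.8] [0.57  0.059 0.218]
19 [0.8 1.4 1.9] [0.562 0.059 0.194]
12 [0.5 1.4 2. ] [0.556 0.059 0.17 ]
5 [0.2 1.4 2. ] [0.554 0.059 0.144]
```

carry_out(
  increments=[1, 0.6, 0, -0.2, 0, 1, 0.9, 0, -0.2, 0, 1, 2.5, -0.2, -0.3, 0, 1, 2.5, 0, 0, 0, 1, 2.5, 0.2, 0.3, 0],
)

```text
clock: 17.62
eef_pos: [0.573, 0.0407, 0.3426]
tool_rot: [0.018, 0.954, -0.3, 0.004]
ft_force: [3.5, 2.8, -2.5]
grip_width: 0.0187
grasp_force: 59.0
```

```bash
python3 - <<'E'
from h import *
st()
c=bot.camera("scene")
for t in("eye","hook"): print(t,[(np.round(w(c,q["xyz"]),4).tolist(),round(q["p"],2)) for q in bot.place_of(c,t)[:2]])
cv2.imwrite("pics/s5.png",cv2.resize(c["pixels"][130:255,160:320],(768,600)))
E
```

```text
t 17.62 p [0.573  0.0407 0.3426] x [-0.999  0.032 -0.019] y [ 0.037  0.819 -0.572] z [-0.003 -0.573 -0.82 ] q [ 0.358  0.523  0.558  1.849 -0.565  0.467] F [ 3.5  2.8 -2.5] w 0.0187 g 59.0
eye [([0.7356, 0.0492, 0.3437], 0.85)]
hook []
```

The eye has followed to x≈0.736 with a 3.5 N pull, so it's hooked. Continuing the arc.

carry_out(
  increments=[1, 2.4, 0.4, 0.5, 0, 1, 2.3, 0.5, 0.7, 0, 1, 2.2, 0.7, 1, 0, 1, 2, 0.8, 1.2, 0, 1, 1.9, 1, 1.4, 0],
)

```text
clock: 18.4
eef_pos: [0.4677, 0.0449, 0.2825]
tool_rot: [0.018, 0.954, -0.3, 0.005]
ft_force: [2.1, 2.1, -1.8]
grip_width: 0.0186
grasp_force: 59.4
```

```bash
python3 - <<'E'
from h import *
st()
c=bot.camera("scene")
for t in("eye","hook"): print(t,[(np.round(w(c,q["xyz"]),4).tolist(),round(q["p"],2)) for q in bot.place_of(c,t)[:2]])
E
```

```text
t 18.4 p [0.4677 0.0449 0.2825] x [-0.999  0.032 -0.02 ] y [ 0.038  0.819 -0.572] z [-0.002 -0.573 -0.82 ] q [ 0.437  0.335  0.114  1.639 -0.545  0.557] F [ 2.1  2.1 -1.8] w 0.0186 g 59.4
eye [([0.6199, 0.0577, 0.2939], 0.57)]
hook [([0.6176, 0.0584, 0.2821], 0.88)]
```

carry_out(
  increments=[1, 1.6, 1.1, 1.6, 0, 1, 1.4, 1.2, 1.7, 0, 1, 1.1, 1.3, 1.8, 0, 1, 0.8, 1.4, 1.9, 0, 1, 0.5, 1.4, 2, 0],
)

```text
clock: 19.18
eef_pos: [0.4155, 0.0473, 0.1706]
tool_rot: [0.018, 0.954, -0.3, 0.003]
ft_force: [1.1, 1.8, -1.4]
grip_width: 0.0189
grasp_force: 59.3
```

```bash
python3 - <<'E'
from h import *
st()
c=bot.camera("scene")
for t in("eye","hook"): print(t,[(np.round(w(c,q["xyz"]),4).tolist(),round(q["p"],2)) for q in bot.place_of(c,t)[:2]])
cv2.imwrite("pics/s6.png",cv2.resize(c["pixels"][130:280,220:412],(768,600)))
E
```

```text
t 19.18 p [0.4155 0.0473 0.1706] x [-0.999  0.032 -0.017] y [ 0.036  0.819 -0.573] z [-0.004 -0.573 -0.819] q [ 0.488  0.335 -0.195  1.362 -0.529  0.613] F [ 1.1  1.8 -1.4] w 0.0189 g 59.3
eye [([0.5556, 0.062, 0.1747], 0.93)]
hook [([0.5627, 0.0584, 0.1688], 0.57)]
```

View pics/s6.png

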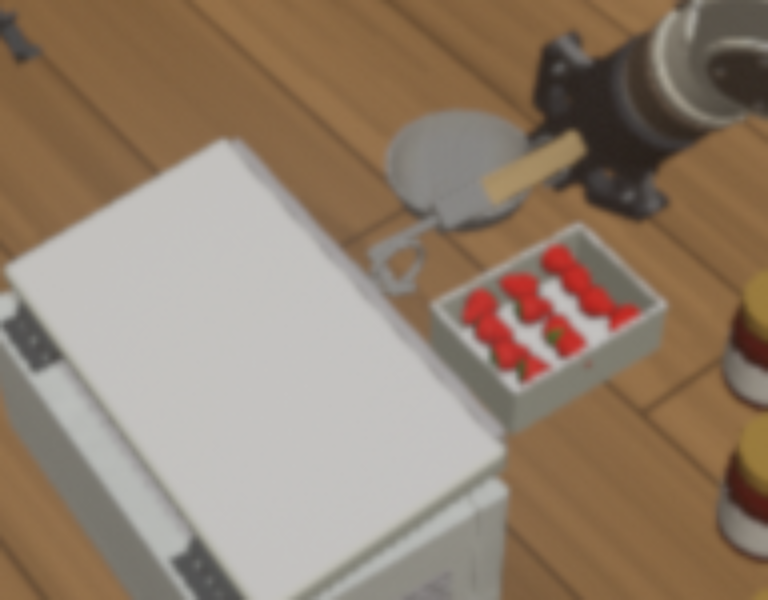

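The lid is almost shut: its front edge is near (370,290), with the ring and hook at (395,265) and the punnet and bowl clear. Now I'll press down.

carry_out(
  increments=[1, 0.2, 0.5, 0.7, 0, 1, 0, 0.5, 0.7, 0, 1, 0, 0.5, 0.7, 0, 1, 0, 0.5, 0.7, 0, 1, 0, 0, 0, 0],
)

```text
clock: 19.95
eef_pos: [0.4119, 0.0476, 0.1348]
tool_rot: [0.017, 0.954, -0.301, 0.001]
ft_force: [0.2, 2.4, -1.0]
grip_width: 0.0191
grasp_force: 59.4
```

```bash
python3 - <<'E'
from h import *
st()
c=bot.camera("scene")
for t in("eye","hook"): print(t,[(np.round(w(c,q["xyz"]),4).tolist(),round(q["p"],2)) for q in bot.place_of(c,t)[:2]])
E
```

```text
t 19.95 p [0.4119 0.0476 0.1348] x [-0.999  0.031 -0.013] y [ 0.033  0.819 -0.573] z [-0.007 -0.573 -0.819] q [ 0.491  0.371 -0.249  1.277 -0.526  0.615] F [ 0.2  2.4 -1. ] w 0.0191 g 59.4
eye [([0.5527, 0.0632, 0.1654], 0.89)]
hook [([0.5623, 0.0742, 0.1475], 0.79)]
```

carry_out(
  increments=[1, 0, 0.4, 0.6, 0, 1, 0, 0.4, 0.6, 0, 1, 0, 0.3, 0.4, 0, 1, 0, 0, 0, 0, 1, 0, 0, 0, 0],
)

```text
clock: 20.72
eef_pos: [0.4127, 0.047, 0.1161]
tool_rot: [0.017, 0.953, -0.301, 0.002]
ft_force: [3.1, -1.8, -0.3]
grip_width: 0.0188
grasp_force: 59.6
```

```bash
python3 - <<'E'
from h import *
st()
c=bot.camera("scene")
for t in("eye","hook","pole_grip"): print(t,[(np.round(w(c,q["xyz"]),4).tolist(),round(q["p"],2)) for q in bot.place_of(c,t)[:2]])
K=c["mtx"]
m=bot.regions_of(c,"pole_grip")[0]["mask"]; v,u=np.nonzero(m&(c["range_z"]>0)); d=c["range_z"][v,u]
P=np.stack([(u-K[0,2])/K[0,0]*d,(v-K[1,2])/K[1,1]*d,d],1)@att(c).T+c["eye"]
for a,b in((.18,.36),(.44,.55)):
    Q=P[(P[:,0]>a)&(P[:,0]<b)&(P[:,2]>.08)]; print(len(Q),np.round(np.median(Q,0),3),len(Q)>5 and np.polyfit(Q[:,0],Q[:,2],1))
cv2.imwrite("pics/s7.png",cv2.resize(c["pixels"][130:280,240:432],(768,600)))
E
```

```text
t 20.73 p [0.4127 0.047  0.1161] x [-0.999  0.032 -0.015] y [ 0.035  0.818 -0.574] z [-0.007 -0.574 -0.819] q [ 0.49   0.394 -0.271  1.23  -0.528  0.615] F [ 3.1 -1.8 -0.3] w 0.0188 g 59.6
eye [([0.5542, 0.0633, 0.1587], 0.93)]
hook [([0.5598, 0.0742, 0.1408], 0.8)]
pole_grip [([0.3969, 0.0512, 0.1247], 0.53), ([0.6184, 0.4782, -0.0041], 0.51)]
0 [nan nan nan] False
181 [0.487 0.063 0.145] [0.09136106 0.10022383]
  return _methods._mean(a, axis=axis, dtype=dtype,
  ret = um.true_divide(
```

View pics/s7.png

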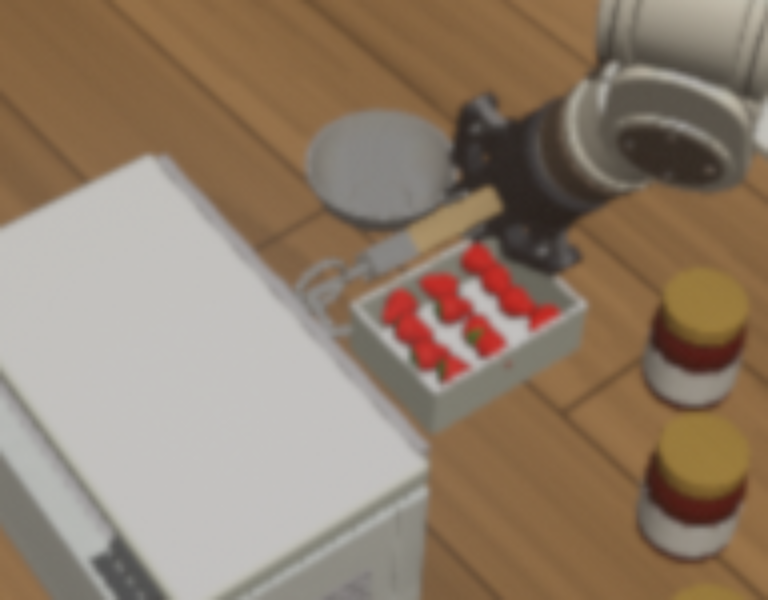

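The lid is down to the catch (eye z≈0.16), but the pole has pivoted about 5° in the pads, with the hook end up. I'll try one more short press while it's still hooked.

carry_out(
  increments=[1, 0, 0.4, 0.6, 0, 1, 0, 0.3, 0.5, 0, 1, 0, 0, 0, 0, 1, 0, 0, 0, 0, 1, 0, 0, 0, 0],
)

```text
clock: 21.6
eef_pos: [0.4129, 0.0463, 0.1035]
tool_rot: [0.018, 0.953, -0.301, 0.003]
ft_force: [2.6, -3.2, 4.0]
grip_width: 0.019
grasp_force: 64.7
```

```bash
python3 - <<'E'
from h import *
st()
c=bot.camera("scene")
for t in("eye","hook"): print(t,[(np.round(w(c,q["xyz"]),4).tolist(),round(q["p"],2)) for q in bot.place_of(c,t)[:2]])
K=c["mtx"]
m=bot.regions_of(c,"pole_grip")[0]["mask"]; v,u=np.nonzero(m&(c["range_z"]>0)); d=c["range_z"][v,u]
P=np.stack([(u-K[0,2])/K[0,0]*d,(v-K[1,2])/K[1,1]*d,d],1)@att(c).T+c["eye"]
Q=P[(P[:,0]>.44)&(P[:,0]<.52)&(P[:,2]>.08)]; print(len(Q),np.round(np.median(Q,0),3),np.polyfit(Q[:,0],Q[:,2],1))
# lid top plane
ld=bot.regions_of(c,"lid"); m=ld[0]["mask"]; v,u=np.nonzero(m&(c["range_z"]>0)); d=c["range_z"][v,u]
P=np.stack([(u-K[0,2])/K[0,0]*d,(v-K[1,2])/K[1,1]*d,d],1)@att(c).T+c["eye"]
P=P[(P[:,0]>.6)&(P[:,0]<.74)&(P[:,1]>-.08)&(P[:,1]<.18)&(P[:,2]>.15)]
print("lid plane z~x,y",np.linalg.lstsq(np.c_[P[:,:2],np.ones(len(P))],P[:,2],rcond=None)[0],np.median(P,0))
E
```

```text
t 21.6 p [0.4129 0.0463 0.1035] x [-0.999  0.032 -0.015] y [ 0.035  0.818 -0.574] z [-0.006 -0.574 -0.819] q [ 0.489  0.41  -0.287  1.198 -0.528  0.614] F [ 2.6 -3.2  4. ] w 0.019 g 64.7
eye [([0.5533, 0.0619, 0.1505], 0.68)]
hook [([0.5618, 0.0748, 0.1332], 0.87)]
172 [0.482 0.062 0.135] [0.15094043 0.0621354 ]
lid plane z~x,y [-0.00038461  0.00066808  0.16484744] [0.67291774 0.06159349 0.16463741]
```

The lid plane now measures level (slope ≈0, top at 0.165 m), so the catch has snapped. Next: centre the finger in the ring and back it out along its own direction.

carry_out(
  increments=[1, 0, -0.4, -0.6, 0, 1, 0, -0.4, -0.6, 0, 1, 0, 0, 0, 0, 1, 0, -0.8, 0, 0, 1, 0, -0.8, 0, 0],
)

```text
clock: 22.48
eef_pos: [0.4116, 0.0334, 0.1268]
tool_rot: [0.017, 0.953, -0.301, 0.002]
ft_force: [0.4, -0.8, -2.1]
grip_width: 0.0189
grasp_force: 59.6
```

```bash
python3 - <<'E'
from h import *
st()
c=bot.camera("scene")
for t in("eye","hook"): print(t,[(np.round(w(c,q["xyz"]),4).tolist(),round(q["p"],2)) for q in bot.place_of(c,t)[:2]])
cv2.imwrite("pics/s8.png",cv2.resize(c["pixels"][160:240,270:372],(765,600)))
E
```

```text
t 22.48 p [0.4116 0.0334 0.1268] x [-0.999  0.031 -0.013] y [ 0.033  0.818 -0.574] z [-0.007 -0.574 -0.819] q [ 0.465  0.367 -0.28   1.236 -0.535  0.587] F [ 0.4 -0.8 -2.1] w 0.0189 g 59.6
eye [([0.5563, 0.065, 0.1494], 0.65), ([0.3796, -0.0757, 0.0013], 0.58)]
hook [([0.3124, 0.1972, -0.0025], 0.62), ([0.5621, 0.0633, 0.1511], 0.6)]
```

View pics/s8.png

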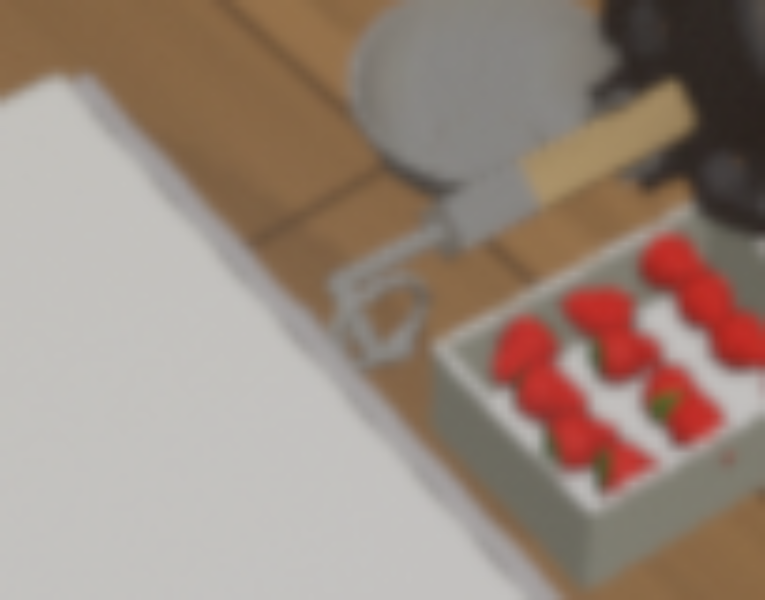

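The ring is centred near (381,312), with the finger inside it from (340,285) to (370,355) and no contact force. Continuing to back out along the finger.

carry_out(
  increments=[1, 0, -0.9, 0, 0, 1, 0, -0.9, 0, 0, 1, 0, -0.9, 0, 0, 1, 0, -1, 0, 0, 1, 0, -1.3, 0, 0],
)

```text
clock: 23.25
eef_pos: [0.4101, -0.0079, 0.1559]
tool_rot: [0.017, 0.953, -0.301, 0.002]
ft_force: [0.6, -0.1, -2.1]
grip_width: 0.019
grasp_force: 59.6
```

```bash
python3 - <<'E'
from h import *
st()
c=bot.camera("scene")
for t in("eye","hook"): print(t,[(np.round(w(c,q["xyz"]),4).tolist(),round(q["p"],2)) for q in bot.place_of(c,t)[:2]])
K=c["mtx"]
def pts(t):
    m=bot.regions_of(c,t)[0]["mask"]; v,u=np.nonzero(m&(c["range_z"]>0)); d=c["range_z"][v,u]
    return np.stack([(u-K[0,2])/K[0,0]*d,(v-K[1,2])/K[1,1]*d,d],1)@att(c).T+c["eye"]
P=pts("lid");P=P[(P[:,0]>.6)&(P[:,0]<.74)&(P[:,1]>-.08)&(P[:,1]<.18)&(P[:,2]>.15)]
print("lid",np.linalg.lstsq(np.c_[P[:,:2],np.ones(len(P))],P[:,2],rcond=None)[0])
Q=pts("pole_grip");Q=Q[(Q[:,0]>.44)&(Q[:,0]<.52)&(Q[:,2]>.08)]; print(np.polyfit(Q[:,0],Q[:,2],1),np.polyfit(Q[:,0],Q[:,1],1))
E
```

```text
t 23.25 p [ 0.4101 -0.0079  0.1559] x [-0.999  0.032 -0.014] y [ 0.034  0.818 -0.574] z [-0.006 -0.574 -0.819] q [ 0.384  0.29  -0.3    1.244 -0.559  0.496] F [ 0.6 -0.1 -2.1] w 0.019 g 59.6
eye [([0.5542, 0.0635, 0.1492], 0.55)]
hook [([0.5577, 0.0192, 0.1822], 0.77), ([0.5389, -0.3609, 0.0959], 0.62)]
lid [0. 0. 0.]
[0.09285172 0.1399977 ] [-0.00074056  0.00836855]
```

The hook is clear of the ring (hook y≈0.019, eye y≈0.063). The pole is pitched roughly 10° in the pads, so before putting it back I'll check the clearance near the tail bracket and the shelf leg.

```bash
python3 - <<'E'
from h import *
st()
c=bot.camera("scene"); K=c["mtx"]; v,u=np.nonzero(c["range_z"]>0); d=c["range_z"][v,u]
P=np.stack([(u-K[0,2])/K[0,0]*d,(v-K[1,2])/K[1,1]*d,d],1)@att(c).T+c["eye"]
Q=P[(P[:,0]>.28)&(P[:,0]<.78)&(P[:,1]>-.46)&(P[:,1]<-.3)&(P[:,2]>.02)&(P[:,2]<.19)]
for a in np.arange(.28,.78,.02):
    q=Q[(Q[:,0]>=a)&(Q[:,0]<a+.02)]
    if len(q): print(round(a,2),len(q),"ymax",np.round(q[:,1].max(),3),"z",np.round([q[:,2].min(),q[:,2].max()],3), "at ymax z",np.round(q[q[:,1].argmax(),2],3))
to([.42,-.15,.3],[.5,-.27,.25],[.558,-.316,.166],[.558,-.3696,.0898])
E
```

```text
t 23.5 p [ 0.4102 -0.0073  0.1555] x [-0.999  0.032 -0.015] y [ 0.035  0.818 -0.574] z [-0.006 -0.574 -0.819] q [ 0.385  0.291 -0.299  1.244 -0.558  0.498] F [ 0.3  0.4 -3.1] w 0.0186 g 59.6
0.34 43 ymax -0.398 z [0.021 0.181] at ymax z 0.087
0.36 351 ymax -0.395 z [0.02 0.18] at ymax z 0.077
0.38 68 ymax -0.438 z [0.067 0.118] at ymax z 0.109
0.4 147 ymax -0.322 z [0.067 0.118] at ymax z 0.103
0.42 111 ymax -0.324 z [0.067 0.118] at ymax z 0.103
0.44 70 ymax -0.441 z [0.069 0.116] at ymax z 0.116
0.46 75 ymax -0.442 z [0.068 0.117] at ymax z 0.093
0.48 71 ymax -0.443 z [0.063 0.117] at ymax z 0.098
0.5 76 ymax -0.446 z [0.066 0.118] at ymax z 0.118
0.52 71 ymax -0.443 z [0.064 0.12 ] at ymax z 0.102
0.54 72 ymax -0.447 z [0.066 0.115] at ymax z 0.079
0.56 70 ymax -0.448 z [0.068 0.117] at ymax z 0.077
0.58 143 ymax -0.334 z [0.072 0.119] at ymax z 0.105
0.6 100 ymax -0.334 z [0.067 0.115] at ymax z 0.103
0.62 64 ymax -0.45 z [0.067 0.115] at ymax z 0.087
0.64 53 ymax -0.453 z [0.069 0.115] at ymax z 0.073
0.66 38 ymax -0.454 z [0.07  0.114] at ymax z 0.092
0.68 78 ymax -0.417 z [0.02  0.181] at ymax z 0.047
0.7 262 ymax -0.417 z [0.02  0.182] at ymax z 0.042
to [ 0.42 -0.15  0.3 ] tool cm [ -1.65 -19.95  -3.65] rows 3.4
to [ 0.5  -0.27  0.25] tool cm [-8.31 -6.68 10.93] rows 2.5
to [ 0.558 -0.316  0.166] tool cm [-5.82  1.25  9.48] rows 1.9
to [ 0.558 -0.37   0.09 ] tool cm [-0.06 -0.01  9.32] rows 1.6
```

carry_out(
  increments=[1, -0.4, -5, -0.9, 0, 1, -0.4, -5, -0.9, 0, 1, -0.4, -5, -0.9, 0, 1, -0.4, -5, -0.9, 0, 1, -2.8, -2.2, 3.6, 0],
)

```text
clock: 24.18
eef_pos: [0.4484, -0.1911, 0.2878]
tool_rot: [0.018, 0.953, -0.301, 0.006]
ft_force: [1.8, 0.4, -3.8]
grip_width: 0.0188
grasp_force: 59.7
```

carry_out(
  increments=[1, -2.8, -2.2, 3.6, 0, 1, -2.8, -2.2, 3.6, 0, 1, -2.9, 0.6, 4, 0, 1, -2.9, 0.6, 4, 0, 1, 0, 0, 0, 0],
)

```text
clock: 24.8
eef_pos: [0.5567, -0.3073, 0.1728]
tool_rot: [0.016, 0.954, -0.3, -0.003]
ft_force: [-0.8, 0.4, -2.3]
grip_width: 0.0188
grasp_force: 59.6
```

```bash
python3 - <<'E'
from h import *
st()
to([.558,-.3696,.0898])
c=bot.camera("wrist"); K=c["mtx"]; f=K[0,0]; A=att(c)
cv2.imwrite("pics/w2.png",c["pixels"])
v,u=np.nonzero(bot.regions_of(c,"pole_grip")[0]["mask"]&(c["range_z"]>0)); d=c["range_z"][v,u]
e=np.stack([u,v],1)-K[:2,2]; r=np.hypot(*e.T); P=np.c_[(np.tan(r/f)/r*d)[:,None]*e,d]@A.T+c["eye"]
o=bot.get_obs(); m=R.from_quat(o["tool_rot"]).as_matrix(); T=(P-o["eef_pos"])@m
for a in np.arange(-.14,.24,.02):
    q=T[(T[:,0]>=a)&(T[:,0]<a+.02)]
    if len(q)>20: print(round(a+.01,2),len(q),"y",np.round(np.median(q[:,1]),4),"ztop",np.round(np.percentile(q[:,2],20),4))
E
```

```text
t 24.8 p [ 0.5567 -0.3073  0.1728] x [-0.999  0.033 -0.004] y [ 0.029  0.82  -0.572] z [-0.015 -0.571 -0.821] q [-0.234  0.435 -0.023  0.97  -0.594 -0.244] F [-0.8  0.4 -2.3] w 0.0188 g 59.6
to [ 0.558 -0.37   0.09 ] tool cm [-0.3  -0.36 10.37] rows 1.7
-0.03 654 y 0.0021 ztop -0.0218
-0.01 1664 y 0.003 ztop -0.0197
0.01 1888 y 0.0029 ztop -0.0162
0.03 2159 y 0.0033 ztop -0.0127
0.05 2201 y 0.0037 ztop -0.0092
0.07 2124 y 0.004 ztop -0.0057
0.09 1892 y 0.0045 ztop -0.0023
0.11 1652 y 0.0045 ztop 0.0012
0.13 404 y 0.0049 ztop 0.0038
```

View pics/w2.png

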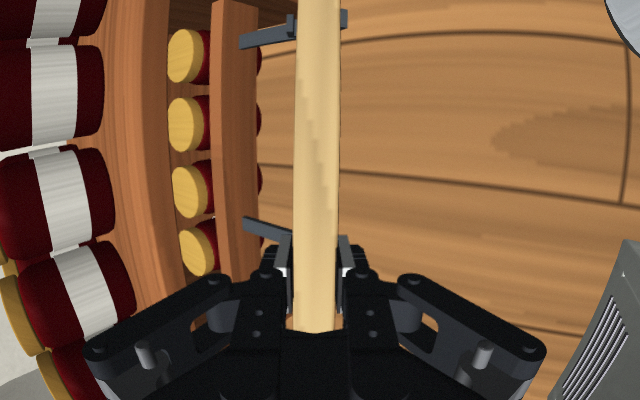

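The wrist view shows the pole centred in the pads (columns 293–340), above the brackets at (270,30) and (268,230). The pole pitches 10° in the tool frame, tail low, so the tail bracket will level it. I'll come part way down and check.

carry_out(
  increments=[1, -0.2, -0.3, 2, 0, 1, 0, 0, 2, 0, 1, 0, 0, 1, 0, 1, 0, 0, 0, 0, 1, 0, 0, 0, 0],
)

```text
clock: 25.52
eef_pos: [0.5605, -0.3383, 0.1412]
tool_rot: [0.017, 0.953, -0.301, 0.003]
ft_force: [0.1, 0.3, -2.4]
grip_width: 0.0187
grasp_force: 59.6
```

```bash
cat > seat.py <<'E'
from h import *
def report():
    st(); to([.558,-.3696,.0898])
    c=bot.camera("wrist"); K=c["mtx"]; f=K[0,0]; A=att(c)
    M=bot.regions_of(c,"pole_grip")
    v,u=np.nonzero(M[0]["mask"]&(c["range_z"]>0)); d=c["range_z"][v,u]
    e=np.stack([u,v],1)-K[:2,2]; r=np.hypot(*e.T); P=np.c_[(np.tan(r/f)/r*d)[:,None]*e,d]@A.T+c["eye"]
    o=bot.get_obs(); m=R.from_quat(o["tool_rot"]).as_matrix(); T=(P-o["eef_pos"])@m
    T=T[(T[:,0]>0)&(T[:,0]<.2)]
    b=np.round(T[:,0],2); xs=np.unique(b); xs=[x for x in xs if (b==x).sum()>100]
    yz=np.array([[np.median(T[b==x,1]),np.percentile(T[b==x,2],20)] for x in xs])
    print("pole in tool: y",np.polyfit(xs,yz[:,0],1),"ztop",np.polyfit(xs,yz[:,1],1),"xs",xs[0],xs[-1])
E
python3 -c "
from seat import *
report()"
```

```text
t 25.52 p [ 0.5605 -0.3383  0.1412] x [-0.999  0.031 -0.016] y [ 0.035  0.818 -0.574] z [-0.005 -0.574 -0.818] q [-0.284  0.472 -0.057  0.853 -0.586 -0.304] F [ 0.1  0.3 -2.4] w 0.0187 g 59.6
to [ 0.558 -0.37   0.09 ] tool cm [0.23 0.38 6.01] rows 1.0
pole in tool: y [0.01705467 0.00031582] ztop [ 0.17926204 -0.02179736] xs 0.0 0.12
```

carry_out(
  increments=[1, 0, 0.3, 0.8, 0, 1, 0, 0, 1, 0, 1, 0, 0, 1, 0, 1, 0, 0, 0.7, 0, 1, 0, 0, 0, 0],
)

```text
clock: 26.25
eef_pos: [0.5596, -0.3562, 0.1089]
tool_rot: [0.018, 0.954, -0.301, 0.002]
ft_force: [0.0, 3.6, -0.6]
grip_width: 0.0191
grasp_force: 59.6
```

```bash
python3 -c "
from seat import *
report()"
```

```text
t 26.25 p [ 0.5596 -0.3562  0.1089] x [-0.999  0.032 -0.014] y [ 0.034  0.819 -0.573] z [-0.007 -0.574 -0.819] q [-0.314  0.513 -0.085  0.768 -0.58  -0.338] F [ 0.   3.6 -0.6] w 0.0191 g 59.6
to [ 0.558 -0.37   0.09 ] tool cm [ 0.14 -0.01  2.33] rows 0.4
pole in tool: y [0.00527474 0.00054571] ztop [ 0.12695237 -0.02107511] xs 0.0 0.12
```

The tail bracket is already levelling the pole (slope 0.18 → 0.13). Pressing on to seat it.

carry_out(
  increments=[1, 0, 0, 0.7, 0, 1, 0, 0, 0.7, 0, 1, 0, 0, 0.6, 0, 1, 0, 0, 0.3, 0, 1, 0, 0, 0, 0],
)

```text
clock: 26.98
eef_pos: [0.5597, -0.3698, 0.0907]
tool_rot: [0.017, 0.953, -0.301, 0.002]
ft_force: [1.9, 2.7, 0.5]
grip_width: 0.019
grasp_force: 59.8
```

```bash
python3 -c "
from seat import *
report()
c=bot.camera('scene')
for t in('hook','pole_grip'): print(t,[(np.round(w(c,q['xyz']),4).tolist(),round(q['p'],2)) for q in bot.place_of(c,t)[:2]])"
```

```text
t 26.98 p [ 0.5597 -0.3698  0.0907] x [-0.999  0.032 -0.015] y [ 0.035  0.818 -0.574] z [-0.007 -0.574 -0.819] q [-0.335  0.539 -0.097  0.715 -0.576 -0.363] F [1.9 2.7 0.5] w 0.019 g 59.8
to [ 0.558 -0.37   0.09 ] tool cm [0.18 0.06 0.06] rows 0.0
pole in tool: y [0.00267248 0.00025796] ztop [-0.02262821 -0.02131564] xs 0.0 0.11
hook []
pole_grip [([0.5429, -0.365, 0.1024], 0.65), ([0.4191, 0.0738, 0.0], 0.17)]
```

The pole is level at the original pose. Now a slight extra press, release, then back off along the tool axis.

carry_out(
  increments=[1, 0, 0, 0.1, 0, 2.6, 0, 0, 0, 0, 4, 0, 0, 0, 0, 5, 0, 0, 0, 0, 5, 0, 0, 0, 0],
)

```text
clock: 27.85
eef_pos: [0.5595, -0.3701, 0.0897]
tool_rot: [0.017, 0.953, -0.301, 0.002]
ft_force: [-0.5, -0.4, 1.2]
grip_width: 0.05
grasp_force: 0.0
```

carry_out(
  increments=[5, 0, 0, -1.5, 0, 5, 0, 0, -3, 0, 5, 0, 0, -4, 0, 5, 0, 0, -4, 0, 5, 0, 0, 0, 0],
)

```text
clock: 28.48
eef_pos: [0.5632, -0.2969, 0.197]
tool_rot: [0.017, 0.953, -0.302, 0.006]
ft_force: [0.4, -0.0, 0.0]
grip_width: 0.0503
grasp_force: 0.0
```

```bash
python3 - <<'E'
from h import *
st()
c=bot.camera("wrist"); a=c["pixels"]
s=bot.camera("scene")
for t in("hook","pole_grip","eye","punnet","bowl"): print(t,[(np.round(w(s,q["xyz"]),4).tolist(),round(q["p"],2)) for q in bot.place_of(s,t)[:2]])
K=s["mtx"]
def pts(t):
    m=bot.regions_of(s,t)[0]["mask"]; v,u=np.nonzero(m&(s["range_z"]>0)); d=s["range_z"][v,u]
    return np.stack([(u-K[0,2])/K[0,0]*d,(v-K[1,2])/K[1,1]*d,d],1)@att(s).T+s["eye"]
Q=pts("pole_grip");Q=Q[(Q[:,2]>.08)&(Q[:,2]<.14)]; print("pole x",Q[:,0].min(),Q[:,0].max());Q=Q[Q[:,0]<.62]; print(np.polyfit(Q[:,0],Q[:,1],1),np.polyfit(Q[:,0],Q[:,2],1))
P=pts("eye");print(np.round(np.median(P,0),3));P=P[(P[:,0]>.6)&(P[:,0]<.74)&(P[:,2]>.15)]
print("lid",len(P),len(P)>9 and np.linalg.lstsq(np.c_[P[:,:2],np.ones(len(P))],P[:,2],rcond=None)[0])
cv2.imwrite("pics/f.png",np.vstack([cv2.resize(a,(480,300)),cv2.resize(s["pixels"],(480,300))]))
E
```

```text
t 28.48 p [ 0.5632 -0.2969  0.197 ] x [-0.999  0.029 -0.022] y [ 0.037  0.817 -0.575] z [ 0.001 -0.576 -0.818] q [-0.214  0.413  0.007  1.015 -0.597 -0.224] F [ 0.4 -0.   0. ] w 0.0503 g 0.0
hook [([0.7123, -0.3539, 0.0881], 0.63)]
pole_grip [([0.5457, -0.3631, 0.098], 0.74), ([0.4983, 0.3788, -0.0013], 0.31)]
eye [([0.5524, 0.0625, 0.1495], 0.75)]
punnet [([0.4188, 0.0737, 0.0017], 0.9), ([0.3123, 0.1992, 0.0018], 0.71)]
bowl [([0.3775, -0.0767, -0.0025], 0.6)]
pole x 0.3295458595476697 0.7067136816424504
[-0.04776561 -0.32864432] [-0.0056956   0.10895405]
[0.676 0.081 0.164]
lid 5780 [ 0.00042715 -0.00320807  0.16439433]
```

View pics/f.png

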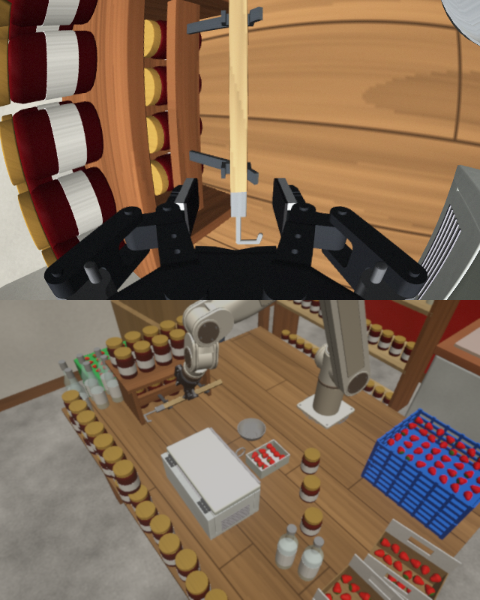

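The final view shows the lid level and shut (top plane 0.164 m). The pole lies in both brackets on its original line with the hook at the same end. The other objects haven't moved, and the hand is clear.

```bash
python3 -c "
from workcell import bot
print(bot.job_done())"
```

```text
the job is handed in; nothing more can be done
None
```

The lid is shut and latched, and the pole is back in both brackets with the hook at its original end; nothing else was moved, and I handed the job in at about 28.5 s of the 58 s limit (no verdict was returned).

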